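# Load two riveting fixtures with their part stacks

## Robot

A 6-joint arm with a two-finger parallel gripper is mounted at the origin on the work surface. World frame = base frame: x ahead of the robot, y to its left, z up, the work surface at z = 0. Lengths are in mm, angles in rad, forces in N, time in s.
With the tool pointing down it reaches from about 300 to 775 mm from the base axis. Payload 14.6 kg.
Tool frame: the origin (TCP) lies midway between the tips of the shut fingers; the grasp point (between the pads) lies 19 mm behind it; y points along the fingers, z is the direction in which the jaws open and shut, and the axes are right-handed (so a half turn about y gives the same grasp; the last joint's range is limited). The gripper opens to 94 mm and grips with 3 to 60 N. Pads are 16 mm wide; open, the fingers measure 119 mm over their backs; the gripper's body (75 mm by 177 mm) begins 78 mm behind the grasp point.
Start: joints at [1.265, 0.3, 1.521, -0, 1.321, -0.067], TCP at [130.093, 534.383, 205.446] pointing down, gripper open.
Joint ranges: [-3.03, 3.03], [-0.79, 2.21], [0.23, 2.52], [-1.04, 4.18], [0, 3.07], [-2.55, 2.55]. Speed limits (rad/s): [2.22, 2.22, 2.57, 3.14, 3.14, 3.14].

## Interface

Orientations are given as [roll, pitch, yaw] about the fixed x, y, z axes, in that order (R = Rz(yaw) Ry(pitch) Rx(roll)).
In Python, from cell import manip gives the robot as it stands.
- The arm moves only by the tool play_rows, never from a script. Its argument "series" is a list of rows, each a list of 3 entries, a list of its own where there are three numbers: the shift along the tool's x, y, z in m, then the turn about the tool's y in rad, then the closure, from 0 (fully open) to 1 (shut). In form: [[[dx, dy, dz], twist, grip], ...]. A call has 1 to 20 rows; each row is the pose to reach, as a shift and turn from the pose measured when the call began, along the tool's axes at that moment; what a row does not reach only later rows make up. A row lasts 1/10 s, in which the tool goes at most 50 mm and 8.59 degrees, less where a joint would pass 70% of its speed; a pose out of reach is approached as far as the arm can. A call with a gripper value outside its range is refused whole. The fingers move at their own pace and stop on an object; "squeeze" is the grip in N (left out, the last holds). Time passes only in rows, so rows that repeat a pose let the fingers close. It gives the time, the measured TCP pose, the force and the opening at its end, in the units of the state.
- manip.read_state(): the state, without advancing time (a new reading comes with each control period).
- manip.camera(name): name is "scene" or "top" or "wrist"; returns the picture (384x512x3 uint8, red, green, blue); there is no depth.
- manip.camera_params(name): a dict with "K" (3x3 intrinsics, pixels), "rvec" (rotation vector, rad) and "tvec" (3), from world to camera coordinates, as OpenCV has them. Camera axes: x right, y down, z forward; pixel columns grow to the right and rows downward; lengths in mm; the calibration is good to about 2 mm. The wrist camera is an equidistant fisheye: a pixel r from the principal point sees the ray r / f radians off the axis. A picture is of the moment at which its call begins: read the wrist's pose just before it. camera_params takes no time and is no camera call; for the wrist camera it gives the pose at the moment of the call.
- manip.sign_off(): hands the job in, once; it reports no verdict.
The state is a dict: "clock": time; "joints": joint angles; "qd": joint speeds; "effort": joint torques, N m; "eef_pos": TCP position; "eef_rot": TCP orientation; "wrist_force": force on the tool from outside, world axes, zero at the start; "moment": the same for the moment, N m; "finger_gap": finger opening in mm.
Only numpy, scipy, OpenCV 4.12 (cv2) and the standard library are available. Lean on these libraries where they do the work, as an engineer would, in place of code of your own. Each camera call takes 0.05 s, during which the arm holds its last target. There are 200 camera calls.

## Task

Load the two riveting fixtures: onto the round post thread the wide flange ring first, then the roller, then the stepped collar with its narrow step up; onto the square post thread the tall square block first and then the flat square cover plate on top of it. Every part must lie flat and fully down on the one below, with nothing left in the gripper, and the small cup of rivets must stay standing where it is.

Things in the scene. Friction and masses are not known exactly. Their poses are not given: they have to be found in the camera images.
- round_post (a point): Fixed on the bench: dark steel base plate 90 x 90 x 10 mm with four bolt heads in its corners, a round (50 mm across) pedestal rising to 35 mm above the bench, and on it a bright upright steel post, 15 mm in diameter and 54 mm tall above the pedestal, its tip tapered to 8 mm over the last 7 mm. This point is the foot of the post: on its axis, on top of the pedestal, 35 mm above the bench. z up.
- square_post (a point): Fixed on the bench: dark steel base plate 90 x 90 x 10 mm with four bolt heads in its corners, a square (50 x 50 mm) pedestal rising to 35 mm above the bench, and on it a bright upright steel post, 15 x 15 mm square and 40 mm tall above the pedestal, its last 4 mm stepped in to 10 x 10 mm. This point is the foot of the post: on its axis, on top of the pedestal, 35 mm above the bench. z up; x and y along the sides of the post, pedestal and base plate.
- flange_mid (a point): Wide flange ring: flat round ring, 62 mm outside diameter, 18 mm thick, round bore 26 mm. This point is its centre, half-way up (9 mm above its underside), on the bore's axis; z is along the bore and points up at the start. Plain steel, loose on the bench.
- roller_mid (a point): Roller: narrow, taller round tube, 42 mm outside diameter, 30 mm high, round bore 26 mm. This point is its centre, half-way up (15 mm above its underside), on the bore's axis; z is along the bore and points up at the start. Plain steel, loose on the bench.
- collar_mid (a point): Stepped collar: round, its lower 12 mm is a disc of 50 mm outside diameter, its upper 8 mm a narrower step of 36 mm outside diameter; 20 mm high in all, round bore 26 mm right through. This point is its centre, half-way up (10 mm above its underside), on the bore's axis; z is along the bore and points up at the start. Plain steel, loose on the bench.
- block_mid (a point): Tall square block: 40 x 40 mm, 30 mm high, with a square bore 26 x 26 mm right through, wide enough for the square post at any turn. This point is its centre, half-way up (15 mm above its underside), on the bore's axis; z is along the bore and points up at the start. Plain steel, loose on the bench. x and y are square to its side faces.
- cover_mid (a point): Square cover plate: 58 x 58 mm, flat, 18 mm thick, with a square bore 26 x 26 mm right through, wide enough for the square post at any turn. This point is its centre, half-way up (9 mm above its underside), on the bore's axis; z is along the bore and points up at the start. Plain steel, loose on the bench. x and y are square to its side faces.
- rivet_cup_mid (a point): Small black cup of rivets, 36 mm across and 32 mm high, standing loose on the bench among the parts; to be left alone. This point is its centre, half-way up (16 mm).
There are look-alikes about, which are no part of the job. Leave any orange look-alike of the part that bears flange_mid alone.

How it is judged:
By the outcome, as a careful person would: the job done as asked, in the order asked, and still so for the second after the job is handed in, with the robot touching nothing.
It also fails if it takes over 118 s, if anything falls off the work surface, if the arm or the gripper's body presses on something with over 40 N, if the wrist force passes 120 N, or if a joint passes its speed limit or range.

## Working session

There is one attempt and no reset: what is moved stays moved. The work goes in short steps, Python scripts to look and compute and a tool call to move; the robot and the scene stay as the last step left them, time stands still between calls to the robot, and variables do not carry over. Pictures are saved under pics/ and viewed, about 12 in all and at most 16, crops included, and the job is handed in when it is done.

Besides the shell and the picture viewer there is one more tool, called after "Call:" by a JSON object that holds its "op" and its "data". play_rows: Moves the arm, as the interface text tells. Its arguments: {"type":"object","properties":{"series":{"type":"array","items":{"type":"array"}},"squeeze":{"type":"number"}},"required":["series"]}

```bash
mkdir -p pics; ls
python3 - <<'E'
from cell import manip
import cv2,numpy as np
s=manip.read_state(); print({k:np.round(v,3).tolist() for k,v in s.items()})
for n in ("top","scene"):
    im=manip.camera(n); cv2.imwrite(f"pics/{n}0.png",im[:,:,::-1])
    p=manip.camera_params(n); print(n,{k:np.round(v,3).tolist() for k,v in p.items()})
a=cv2.imread("pics/top0.png"); cv2.imwrite("pics/top0b.png",cv2.resize(a,(800,600),interpolation=cv2.INTER_CUBIC))
a=cv2.imread("pics/scene0.png"); cv2.imwrite("pics/scene0b.png",cv2.resize(a,(800,600),interpolation=cv2.INTER_CUBIC))
E
```

```text
pics
{'clock': 0.0, 'joints': [1.265, 0.3, 1.522, -0.0, 1.321, -0.067], 'qd': [-0.0, 0.001, -0.002, 0.001, -0.001, 0.002], 'effort': [-0.002, -53.18, -35.275, 0.071, 0.024, -0.0], 'eef_pos': [130.027, 534.121, 204.879], 'eef_rot': [-1.572, 0.0, -0.239], 'wrist_force': [-0.29, -0.179, 0.397], 'moment': [-0.059, -0.05, 0.019], 'finger_gap': 94.073}
top {'K': [[448.696, 0.0, 251.046], [0.0, 448.696, 188.632], [0.0, 0.0, 1.0]], 'rvec': [2.151, -2.109, 0.183], 'tvec': [37.901, 489.398, 1042.844]}
scene {'K': [[379.55, 0.0, 256.796], [0.0, 379.55, 190.771], [0.0, 0.0, 1.0]], 'rvec': [2.157, 1.504, -0.458], 'tvec': [-216.415, -335.424, 1164.011]}
```

View pics/top0b.png

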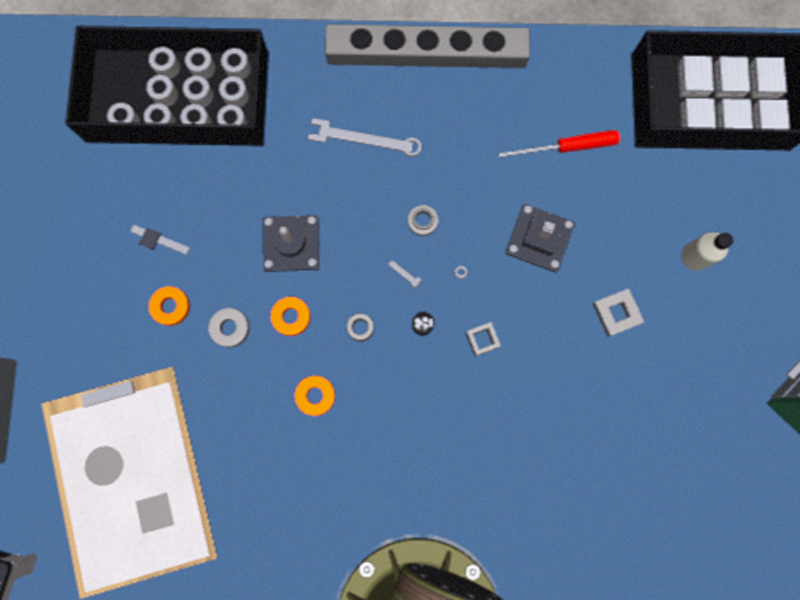

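View pics/scene0b.png

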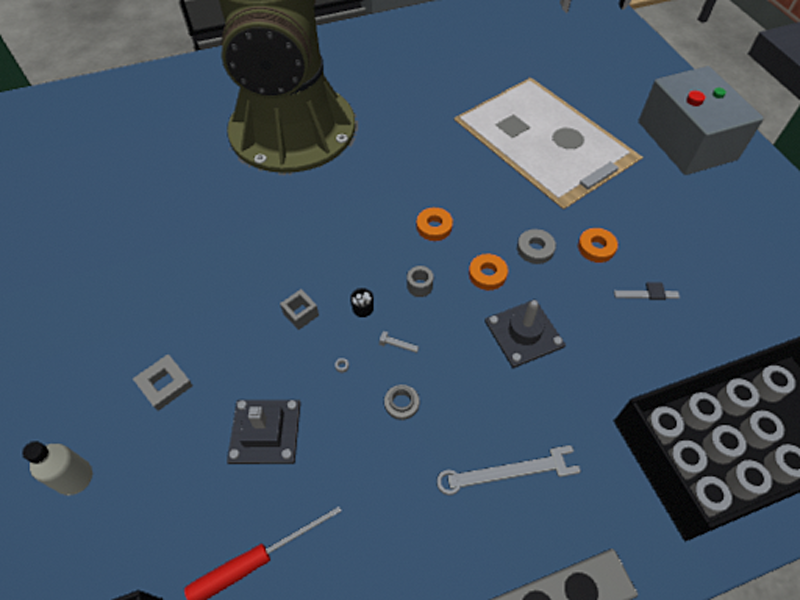

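Top view (800x600): flange ring (grey) at (229,327), roller (360,327), collar (423,220), block (484,338), cover (619,312), cup (423,323), round post base (290,243), square post base (541,237). There are three orange look-alikes, plus tubes and blocks in boxes. Next I measure all of these in both views.

```bash
cat > h.py <<'E'
import cv2,numpy as np
from cell import manip
def ray(n,uv,z):
    p=manip.camera_params(n);K=np.array(p["K"],float);R=cv2.Rodrigues(np.array(p["rvec"],float))[0];t=np.array(p["tvec"],float).ravel()
    d=R.T@np.linalg.solve(K,np.array([uv[0],uv[1],1.]));c=-R.T@t
    return (c+d*(z-c[2])/d[2])
def proj(n,X):
    p=manip.camera_params(n)
    return cv2.projectPoints(np.array(X,float).reshape(-1,1,3),np.array(p["rvec"],float),np.array(p["tvec"],float),np.array(p["K"],float),None)[0].reshape(-1,2)
def quad(n,cnt,z):  # outline cast to plane z -> hull centroid, minAreaRect
    P=np.array([ray(n,q,z)[:2] for q in cv2.convexHull(cnt).reshape(-1,2)],np.float32)
    m=cv2.moments(P.reshape(-1,1,2)); r=cv2.minAreaRect(P)
    return np.array([m["m10"]/m["m00"],m["m01"]/m["m00"]]),r
def blobs(img,mask):
    cs,_=cv2.findContours(mask.astype(np.uint8),cv2.RETR_EXTERNAL,cv2.CHAIN_APPROX_NONE); return cs
def blob_at(img,mask,uv):
    n,l=cv2.connectedComponents(mask.astype(np.uint8),connectivity=4)
    u,v=uv;w=l[v-9:v+10,u-9:u+10].ravel();w=w[w>0];k=np.bincount(w).argmax()
    return cv2.findContours((l==k).astype(np.uint8),cv2.RETR_EXTERNAL,cv2.CHAIN_APPROX_NONE)[0][0]
E
python3 - <<'E'
from h import *
parts={"flange":((229,327),(537,245),9),"roller":((360,327),(420,280),15),"collar":((423,220),(401,401),7),"block":((484,338),(299,308),15),"cover":((619,312),(162,381),9),"cup":((423,323),(362,302),16),
"rbase":((290,243),(525,332),5),"sbase":((541,237),(264,432),5)}
for i,n in enumerate(("top","scene")):
    im=cv2.imread(f"pics/{n}0.png").astype(int)
    blue=(im[:,:,0]-im[:,:,2])>35; mask=~blue
    if n=="scene": mask=(im[:,:,0]-im[:,:,2])<25
    cv2.imwrite(f"pics/m_{n}.png",mask.astype(np.uint8)*255)
    for k,v in parts.items():
        uv=[int(round(x*.64)) for x in v[i]]
        c=blob_at(im,mask,uv); m,r=quad(n,c,v[2])
        print(n,k,len(c),m.round(1),np.round(r[0],1),np.round(r[1],1),round(r[2],1))
E
```

```text
top flange 70 [437.3 306.7] [437.  306.6] [62.8 60.3] 47.3
top roller 48 [441.6  98.4] [441.5  98.6] [39.7 39.5] 1.1
top collar 54 [620.    1.4] [620.2   0.7] [50.1 48.4] 0.9
top block 61 [426.5 -95. ] [426.3 -95. ] [41.5 44.2] 21.7
top cover 86 [ 473.9 -310.8] [ 473.8 -311. ] [58.5 64.2] 22.8
top cup 39 [449.1  -0.7] [448.3  -1. ] [34.8 32. ] 0.9
top rbase 134 [577.9 215.2] [578.  215.2] [90.6 89.3] 3.4
top sbase 126 [ 594.9 -189.6] [ 595.  -189.5] [88.2 90.8] 69.8
scene flange 67 [437.5 308.5] [438.2 308.6] [64.2 69.4] 69.6
scene roller 54 [440.3 100. ] [440.1 100.3] [42.3 57.6] 69.6
scene collar 63 [620.6   3.1] [620.7   2.8] [49.2 51.5] 44.1
scene block 59 [425.2 -93.1] [425.2 -93.2] [58.2 46.8] 21.7
scene cover 85 [ 473.1 -309.5] [ 473.3 -309.4] [69.6 59.4] 22.9
scene cup 47 [448.    1.4] [448.3   0.9] [31.7 49.5] 71.4
scene rbase 125 [578.4 216.9] [578.3 217. ] [92.1 92.3] 3.3
scene sbase 160 [ 594.9 -188.6] [ 594.8 -188.5] [91.  89.8] 69.8
```

Run:
```python
import cv2,numpy as np
a=cv2.imread("pics/top0.png")[110:240,80:440];m=cv2.imread("pics/m_top.png")[110:240,80:440]
b=cv2.imread("pics/scene0.png")[120:310,70:460]
A=cv2.resize(a,(792,286),interpolation=cv2.INTER_NEAREST);M=cv2.resize(m,(792,286),interpolation=cv2.INTER_NEAREST)
cv2.imwrite("pics/chk.png",np.vstack([A,M]))
```

```text
(no output)
```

View pics/chk.png

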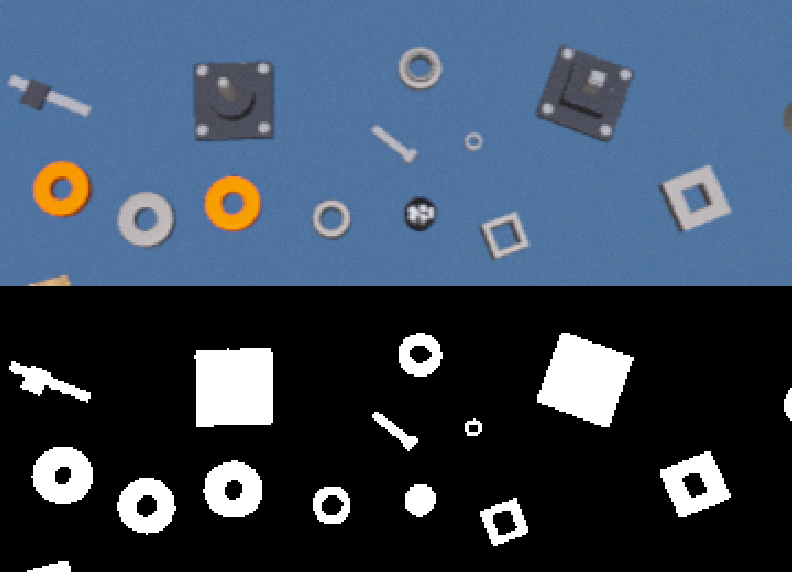

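All heights and sizes agree between the views to within 2 mm, against a fit clearance of 5.5 mm. Next is a helper that works out moves.

```bash
cat > g.py <<'E'
import sys,numpy as np
from scipy.spatial.transform import Rotation as Ro
from cell import manip
# usage: g.py psi_deg x,y,z ... -> shifts in tool axes (m) and twist
s=manip.read_state(); R=Ro.from_euler("xyz",s["eef_rot"]).as_matrix(); p=np.array(s["eef_pos"])
print("t",round(float(s["clock"]),2),p.round(1),np.round(s["eef_rot"],3),"gap",round(float(s["finger_gap"]),1),"F",np.round(s["wrist_force"],1))
psi=np.arctan2(R[1,0],R[0,0]); print("twist",round(float(psi-np.radians(float(sys.argv[1]))),4))
for a in sys.argv[2:]: print(a,(R.T@(np.array([float(v) for v in a.split(",")])-p)/1000).round(4).tolist())
E
python3 g.py -90 437.4,307.6,120 437.4,307.6,4
```

```text
t 0.1 [130.  534.2 204.9] [-1.572  0.    -0.239] gap 93.7 F [ 0.4 -0.4 -0.4]
twist 1.332
437.4,307.6,120 [0.3522, 0.0851, -0.1473]
437.4,307.6,4 [0.3523, 0.2011, -0.1472]
```

Call:
{"op": "play_rows", "data": {"series": [[[0.3522,0.0851,-0.1473],1.332,0],[[0.3522,0.0851,-0.1473],1.332,0],[[0.3522,0.0851,-0.1473],1.332,0],[[0.3522,0.0851,-0.1473],1.332,0],[[0.3522,0.0851,-0.1473],1.332,0],[[0.3522,0.0851,-0.1473],1.332,0],[[0.3522,0.0851,-0.1473],1.332,0],[[0.3522,0.0851,-0.1473],1.332,0],[[0.3522,0.0851,-0.1473],1.332,0],[[0.3522,0.0851,-0.1473],1.332,0],[[0.3522,0.0851,-0.1473],1.332,0],[[0.3522,0.0851,-0.1473],1.332,0],[[0.3522,0.0851,-0.1473],1.332,0]], "squeeze": 40}}

```text
clock: 1.4
eef_pos: [436.9, 308.2, 120.2]
eef_rot: [-1.571, -0.001, -1.568]
wrist_force: [0.2, 0.4, 0.7]
finger_gap: 93.8
```

```bash
python3 g.py -90 437.4,307.6,4
python3 - <<'E'
from h import *
im=manip.camera("wrist"); cv2.imwrite("pics/w0.png",im[:,:,::-1]); print(manip.camera_params("wrist"))
E
```

```text
t 1.4 [436.9 308.2 120.2] [-1.571e+00 -1.000e-03 -1.568e+00] gap 93.8 F [0.2 0.4 0.7]
twist 0.003
437.4,307.6,4 [0.0005, 0.1162, 0.0005]
{'K': array([[297.31863964,   0.        , 255.45739446],
       [  0.        , 297.31863964, 190.73137304],
       [  0.        ,   0.        ,   1.        ]]), 'rvec': array([-2.84960993e+00, -4.63050514e-03,  5.70012907e-04]), 'tvec': array([-438.17637825,  287.89900942,  399.30367315])}
```

View pics/w0.png

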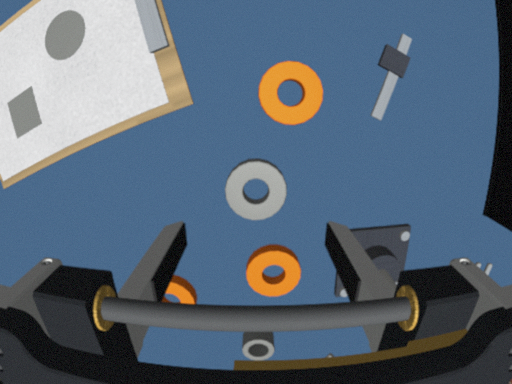

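The wrist view shows the grey flange at (256,190), centred between the fingers, with the orange rings clear of them. I'll descend and grip.

Call:
{"op": "play_rows", "data": {"series": [[[0,0.05,0],0,0],[[0,0.09,0],0,0],[[0.0005,0.112,0.0005],0,0],[[0.0005,0.116,0.0005],0,0],[[0.0005,0.116,0.0005],0,0],[[0.0005,0.116,0.0005],0,0.9],[[0.0005,0.116,0.0005],0,0.9],[[0.0005,0.116,0.0005],0,0.9],[[0.0005,0.116,0.0005],0,0.9],[[0.0005,0.116,0.0005],0,0.9],[[0.0005,0.116,0.0005],0,0.9],[[0.0005,0.116,0.0005],0,0.9]]}}

```text
clock: 2.65
eef_pos: [437.6, 307.7, 4.6]
eef_rot: [-1.571, -0.001, -1.568]
wrist_force: [-2.1, -1.0, 5.9]
finger_gap: 60.3
```

```bash
python3 g.py -90 437.4,307.6,130 578.2,216,130
```

```text
t 2.65 [437.6 307.7   4.6] [-1.571e+00 -1.000e-03 -1.568e+00] gap 60.3 F [-2.1 -1.   5.9]
twist 0.0024
437.4,307.6,130 [0.0001, -0.1254, -0.0001]
578.2,216,130 [0.0921, -0.1253, 0.1404]
```

Call:
{"op": "play_rows", "data": {"series": [[[0,-0.05,0],0,0.9],[[0,-0.1,0],0,0.9],[[0,-0.1254,0],0,0.9],[[0.092,-0.1254,0.1404],0,0.9],[[0.092,-0.1254,0.1404],0,0.9],[[0.092,-0.1254,0.1404],0,0.9],[[0.092,-0.1254,0.1404],0,0.9],[[0.092,-0.1254,0.1404],0,0.9],[[0.092,-0.1254,0.1404],0,0.9],[[0.092,-0.1254,0.1404],0,0.9]]}}

```text
clock: 3.65
eef_pos: [577.3, 216.8, 129.9]
eef_rot: [-1.571, -0.001, -1.567]
wrist_force: [0.3, -0.2, -3.5]
finger_gap: 60.7
```

```bash
python3 g.py -90 578.2,216,60 578.2,216,40
python3 - <<'E'
from h import *
im=manip.camera("wrist"); cv2.imwrite("pics/w1.png",im[:,:,::-1]);
E
```

```text
t 3.65 [577.3 216.8 129.9] [-1.571e+00 -1.000e-03 -1.567e+00] gap 60.7 F [ 0.3 -0.2 -3.5]
twist 0.0034
578.2,216,60 [0.0008, 0.0699, 0.001]
578.2,216,40 [0.0007, 0.0899, 0.001]
```

View pics/w1.png

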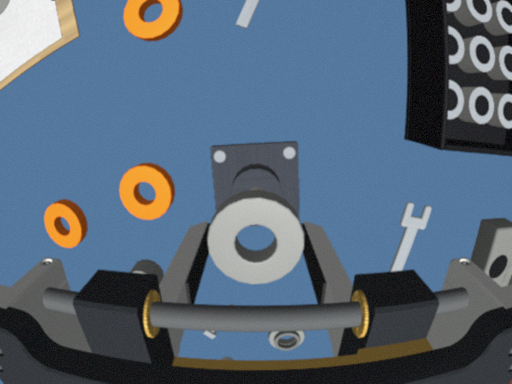

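The flange is held level at (256,239), lined up with the fixture plate at (255,180). I'll lower it over the post.

Call:
{"op": "play_rows", "data": {"series": [[[0.0008,0,0.001],0,0.9],[[0.0008,0.03,0.001],0,0.9],[[0.0008,0.05,0.001],0,0.9],[[0.0008,0.065,0.001],0,0.9],[[0.0008,0.078,0.001],0,0.9],[[0.0008,0.086,0.001],0,0.9],[[0.0008,0.0895,0.001],0,0.9],[[0.0008,0.0895,0.001],0,0.9],[[0.0008,0.0895,0.001],0,0.9]]}}

```text
clock: 4.6
eef_pos: [578.7, 216.2, 41.3]
eef_rot: [-1.57, -0.0, -1.567]
wrist_force: [0.4, -0.3, -2.7]
finger_gap: 60.7
```

```bash
python3 g.py -90 578.2,216,130 441,99.2,130
```

```text
t 4.6 [578.7 216.2  41.3] [-1.57  -0.    -1.567] gap 60.7 F [ 0.4 -0.3 -2.7]
twist 0.0036
578.2,216,130 [0.0002, -0.0887, -0.0004]
441,99.2,130 [0.1165, -0.0888, -0.138]
```

Call:
{"op": "play_rows", "data": {"series": [[[0,0.001,0],0,0.9],[[0,0.0015,0],0,0.9],[[0,0.0015,0],0,0.9],[[0,0.0015,0],0,0.3],[[0,0.0015,0],0,0.0],[[0,0.0015,0],0,0.0],[[0,0.0015,0],0,0.0],[[0,0.0015,0],0,0.0],[[0,-0.02,0],0,0.0],[[0,-0.06,0],0,0.0],[[0,-0.0888,0],0,0.0],[[0.1165,-0.0888,-0.138],0,0],[[0.1165,-0.0888,-0.138],0,0],[[0.1165,-0.0888,-0.138],0,0],[[0.1165,-0.0888,-0.138],0,0],[[0.1165,-0.0888,-0.138],0,0],[[0.1165,-0.0888,-0.138],0,0]]}}

```text
clock: 6.3
eef_pos: [441.5, 99.1, 130.6]
eef_rot: [-1.568, -0.0, -1.568]
wrist_force: [0.4, 0.4, 0.5]
finger_gap: 93.5
```

```bash
python3 g.py -90 441,99.2,4
python3 - <<'E'
from h import *
A=manip.camera("wrist"); B=manip.camera("top")[110:240,130:310]; C=manip.camera("scene")[170:250,270:400]
B=cv2.resize(B,(390,282),interpolation=cv2.INTER_CUBIC);C=cv2.resize(C,(390,282),interpolation=cv2.INTER_CUBIC)
A=cv2.resize(A,(376,282)); o=np.zeros((570,790,3),np.uint8);o[:282,:376]=A;o[:282,390:780]=B;o[286:568,:390]=C
cv2.imwrite("pics/c1.png",o[:,:,::-1])
E
```

```text
t 6.3 [441.5  99.1 130.6] [-1.568 -0.    -1.568] gap 93.5 F [0.4 0.4 0.5]
twist 0.0029
441,99.2,4 [-0.0001, 0.1266, -0.0008]
```

View pics/c1.png

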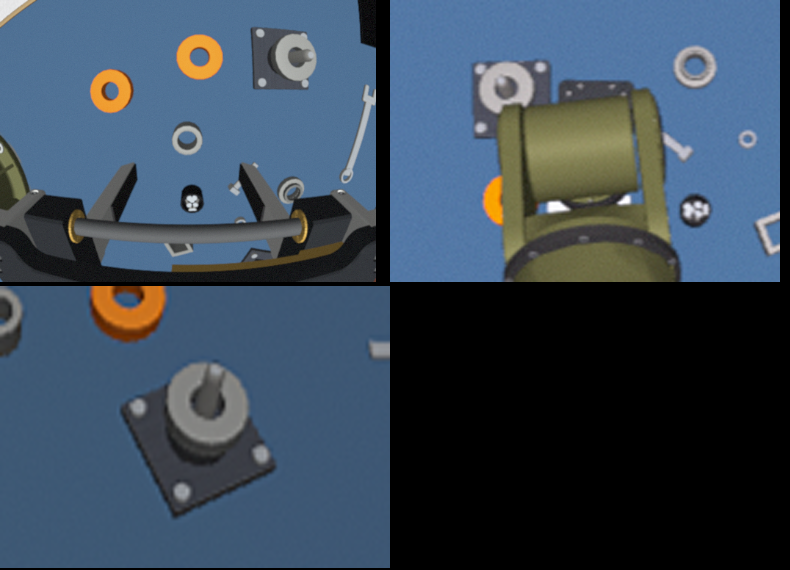

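The flange sits flat on the post, centred, and the roller at (187,138) is between the fingers with the cup clear. Now I grip the roller.

Call:
{"op": "play_rows", "data": {"series": [[[0,0.05,-0.0008],0,0],[[0,0.1,-0.0008],0,0],[[0,0.122,-0.0008],0,0],[[0,0.1265,-0.0008],0,0],[[0,0.1265,-0.0008],0,0],[[0,0.1265,-0.0008],0,0.9],[[0,0.1265,-0.0008],0,0.9],[[0,0.1265,-0.0008],0,0.9],[[0,0.1265,-0.0008],0,0.9],[[0,0.1265,-0.0008],0,0.9],[[0,0.1265,-0.0008],0,0.9],[[0,0.1265,-0.0008],0,0.9],[[0,0.1265,-0.0008],0,0.9]]}}

```text
clock: 7.75
eef_pos: [441.0, 99.7, 3.5]
eef_rot: [-1.57, -0.0, -1.567]
wrist_force: [-0.2, 0.3, 0.6]
finger_gap: 41.0
```

```bash
python3 g.py -90 441,99.2,140 578.2,216,140
```

```text
t 7.75 [441.   99.7   3.5] [-1.57  -0.    -1.567] gap 41.0 F [-0.2  0.3  0.6]
twist 0.0042
441,99.2,140 [0.0005, -0.1365, 0.0001]
578.2,216,140 [-0.1157, -0.1364, 0.1378]
```

Call:
{"op": "play_rows", "data": {"series": [[[0,-0.05,0],0,0.9],[[0,-0.1,0],0,0.9],[[0,-0.1365,0],0,0.9],[[-0.1157,-0.1365,0.1378],0,0.9],[[-0.1157,-0.1365,0.1378],0,0.9],[[-0.1157,-0.1365,0.1378],0,0.9],[[-0.1157,-0.1365,0.1378],0,0.9],[[-0.1157,-0.1365,0.1378],0,0.9],[[-0.1157,-0.1365,0.1378],0,0.9],[[-0.1157,-0.1365,0.1378],0,0.9]]}}

```text
clock: 8.75
eef_pos: [577.6, 215.3, 140.0]
eef_rot: [-1.571, -0.001, -1.567]
wrist_force: [-0.3, 0.3, -0.2]
finger_gap: 40.4
```

```bash
python3 g.py -90 578.2,216,57
```

```text
t 8.75 [577.6 215.3 140. ] [-1.571e+00 -1.000e-03 -1.567e+00] gap 40.4 F [-0.3  0.3 -0.2]
twist 0.0038
578.2,216,57 [-0.0007, 0.083, 0.0006]
```

Call:
{"op": "play_rows", "data": {"series": [[[-0.0007,0.02,0.0006],0,0.9],[[-0.0007,0.045,0.0006],0,0.9],[[-0.0007,0.063,0.0006],0,0.9],[[-0.0007,0.074,0.0006],0,0.9],[[-0.0007,0.08,0.0006],0,0.9],[[-0.0007,0.0825,0.0006],0,0.9],[[-0.0007,0.0825,0.0006],0,0.9],[[-0.0007,0.0825,0.0006],0,0.9]]}}

```text
clock: 9.55
eef_pos: [578.5, 216.1, 58.3]
eef_rot: [-1.569, -0.0, -1.567]
wrist_force: [0.4, 0.4, -1.3]
finger_gap: 40.7
```

```bash
python3 g.py -90 578.2,216,56.7 620.2,2.2,140
```

```text
t 9.55 [578.5 216.1  58.3] [-1.569 -0.    -1.567] gap 40.7 F [ 0.4  0.4 -1.3]
twist 0.0038
578.2,216,56.7 [0.0001, 0.0016, -0.0003]
620.2,2.2,140 [0.214, -0.0816, 0.041]
```

Call:
{"op": "play_rows", "data": {"series": [[[0,0.001,0],0,0.9],[[0,0.0016,0],0,0.9],[[0,0.0016,0],0,0.9],[[0,0.0016,0],0,0.4],[[0,0.0016,0],0,0.0],[[0,0.0016,0],0,0.0],[[0,0.0016,0],0,0.0],[[0,0.0016,0],0,0.0],[[0,0.0016,0],0,0.0],[[0,-0.02,0],0,0.0],[[0,-0.06,0],0,0.0],[[0,-0.0816,0],0,0.0],[[0.214,-0.0816,0.041],0,0],[[0.214,-0.0816,0.041],0,0],[[0.214,-0.0816,0.041],0,0],[[0.214,-0.0816,0.041],0,0],[[0.214,-0.0816,0.041],0,0],[[0.214,-0.0816,0.041],0,0],[[0.214,-0.0816,0.041],0,0]]}}

```text
clock: 11.45
eef_pos: [620.1, 3.0, 139.9]
eef_rot: [-1.57, 0.0, -1.567]
wrist_force: [-0.9, 0.1, -0.1]
finger_gap: 94.1
```

```bash
python3 g.py -90 620.2,2.2,4
python3 - <<'E'
from h import *
A=manip.camera("wrist"); B=manip.camera("top")[110:240,130:310]; C=manip.camera("scene")[170:250,270:400]
B=cv2.resize(B,(390,282),interpolation=cv2.INTER_CUBIC);C=cv2.resize(C,(390,282),interpolation=cv2.INTER_CUBIC)
A=cv2.resize(A,(376,282)); o=np.zeros((570,790,3),np.uint8);o[:282,:376]=A;o[:282,390:780]=B;o[286:568,:390]=C
cv2.imwrite("pics/c2.png",o[:,:,::-1])
E
```

```text
t 11.45 [620.1   3.  139.9] [-1.57   0.    -1.567] gap 94.1 F [-0.9  0.1 -0.1]
twist 0.0037
620.2,2.2,4 [0.0008, 0.1359, -0.0001]
```

View pics/c2.png

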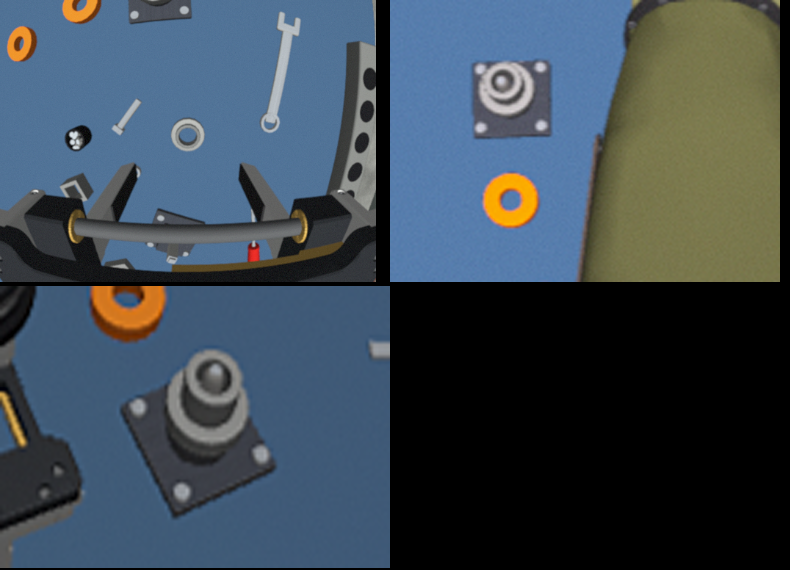

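The roller sits on the flange with the post tip inside it, and the collar at (187,134) is between the fingers with its narrow step up. I'll grip the collar.

Call:
{"op": "play_rows", "data": {"series": [[[0.0008,0.05,0],0,0],[[0.0008,0.1,0],0,0],[[0.0008,0.131,0],0,0],[[0.0008,0.136,0],0,0],[[0.0008,0.136,0],0,0],[[0.0008,0.136,0],0,0.9],[[0.0008,0.136,0],0,0.9],[[0.0008,0.136,0],0,0.9],[[0.0008,0.136,0],0,0.9],[[0.0008,0.136,0],0,0.9],[[0.0008,0.136,0],0,0.9],[[0.0008,0.136,0],0,0.9],[[0.0008,0.136,0],0,0.9]]}}

```text
clock: 12.9
eef_pos: [620.3, 3.0, 4.1]
eef_rot: [-1.569, -0.0, -1.565]
wrist_force: [-0.9, 0.6, 2.3]
finger_gap: 48.6
```

```bash
python3 g.py -90 620.2,2.2,150 578.2,216,150
```

```text
t 12.9 [620.3   3.    4.1] [-1.569 -0.    -1.565] gap 48.6 F [-0.9  0.6  2.3]
twist 0.0055
620.2,2.2,150 [0.0008, -0.1459, 0.0001]
578.2,216,150 [-0.2132, -0.1459, -0.0407]
```

Call:
{"op": "play_rows", "data": {"series": [[[0,-0.05,0],0,0.9],[[0,-0.1,0],0,0.9],[[0,-0.146,0],0,0.9],[[-0.213,-0.146,-0.0407],0,0.9],[[-0.213,-0.146,-0.0407],0,0.9],[[-0.213,-0.146,-0.0407],0,0.9],[[-0.213,-0.146,-0.0407],0,0.9],[[-0.213,-0.146,-0.0407],0,0.9],[[-0.213,-0.146,-0.0407],0,0.9],[[-0.213,-0.146,-0.0407],0,0.9],[[-0.213,-0.146,-0.0407],0,0.9]]}}

```text
clock: 14.0
eef_pos: [578.7, 214.2, 149.9]
eef_rot: [-1.57, -0.0, -1.567]
wrist_force: [0.4, -0.1, -0.4]
finger_gap: 48.1
```

```bash
python3 g.py -90 578.2,216,87.2
```

```text
t 14.0 [578.7 214.2 149.9] [-1.57  -0.    -1.567] gap 48.1 F [ 0.4 -0.1 -0.4]
twist 0.0039
578.2,216,87.2 [-0.0018, 0.0627, -0.0005]
```

Call:
{"op": "play_rows", "data": {"series": [[[-0.0018,0.02,-0.0005],0,0.9],[[-0.0018,0.04,-0.0005],0,0.9],[[-0.0018,0.052,-0.0005],0,0.9],[[-0.0018,0.059,-0.0005],0,0.9],[[-0.0018,0.062,-0.0005],0,0.9],[[-0.0018,0.062,-0.0005],0,0.9],[[-0.0018,0.062,-0.0005],0,0.9],[[-0.0018,0.062,-0.0005],0,0.9]]}}

```text
clock: 14.8
eef_pos: [578.5, 216.1, 88.6]
eef_rot: [-1.569, 0.0, -1.567]
wrist_force: [-0.1, 0.4, -2.2]
finger_gap: 48.0
```

```bash
python3 g.py -90 578.2,216,87.2; python3 g.py -68.3 578.2,216,150 426,-94,150
python3 - <<'E'
from h import *
A=manip.camera("wrist"); C=manip.camera("scene")[150:250,270:400]
C=cv2.resize(C,(390,300),interpolation=cv2.INTER_CUBIC)
A=cv2.resize(A,(400,300)); cv2.imwrite("pics/c3.png",np.hstack([A,C])[:,:,::-1])
E
```

```text
t 14.8 [578.5 216.1  88.6] [-1.569  0.    -1.567] gap 48.0 F [-0.1  0.4 -2.2]
twist 0.004
578.2,216,87.2 [0.0001, 0.0014, -0.0003]
t 14.8 [578.5 216.1  88.6] [-1.569  0.    -1.567] gap 48.0 F [-0.1  0.4 -2.2]
twist -0.3748
578.2,216,150 [0.0001, -0.0614, -0.0002]
426,-94,150 [0.3095, -0.0617, -0.1536]
```

View pics/c3.png

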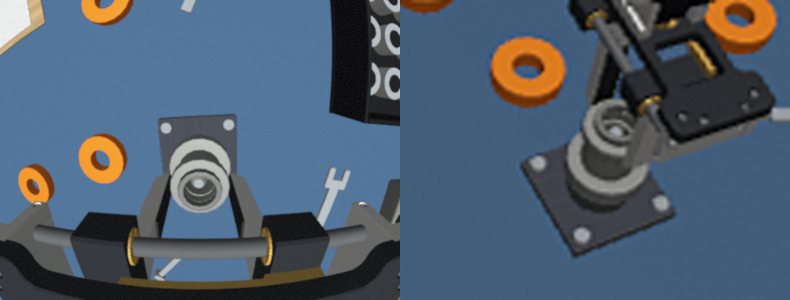

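The collar encloses the post tip at (198,184). I'll lower it the last 1.4 mm, release, rise, and go to the block.

Call:
{"op": "play_rows", "data": {"series": [[[0,0.0008,0],0,0.9],[[0,0.0014,0],0,0.9],[[0,0.0014,0],0,0.9],[[0,0.0014,0],0,0.35],[[0,0.0014,0],0,0.0],[[0,0.0014,0],0,0.0],[[0,0.0014,0],0,0.0],[[0,0.0014,0],0,0.0],[[0,0.0014,0],0,0.0],[[0,-0.015,0],0,0.0],[[0,-0.04,0],0,0.0],[[0,-0.0615,0],0,0.0],[[0.3095,-0.0615,-0.1536],-0.375,0],[[0.3095,-0.0615,-0.1536],-0.375,0],[[0.3095,-0.0615,-0.1536],-0.375,0],[[0.3095,-0.0615,-0.1536],-0.375,0],[[0.3095,-0.0615,-0.1536],-0.375,0],[[0.3095,-0.0615,-0.1536],-0.375,0],[[0.3095,-0.0615,-0.1536],-0.375,0],[[0.3095,-0.0615,-0.1536],-0.375,0]]}}

```text
clock: 16.9
eef_pos: [424.2, -97.4, 149.9]
eef_rot: [-1.569, -0.002, -1.197]
wrist_force: [0.3, -0.3, 0.5]
finger_gap: 93.9
```

```bash
python3 g.py -68.3 426,-94,150 426,-94,4
python3 - <<'E'
from h import *
A=manip.camera("wrist"); B=manip.camera("top")[110:240,130:310]; C=manip.camera("scene")[170:250,270:400]
B=cv2.resize(B,(390,282),interpolation=cv2.INTER_CUBIC);C=cv2.resize(C,(390,282),interpolation=cv2.INTER_CUBIC)
A=cv2.resize(A,(376,282)); o=np.zeros((570,790,3),np.uint8);o[:282,:376]=A;o[:282,390:780]=B;o[286:568,:390]=C
cv2.imwrite("pics/c4.png",o[:,:,::-1])
E
```

```text
t 16.9 [424.2 -97.4 149.9] [-1.569 -0.002 -1.197] gap 93.9 F [ 0.3 -0.3  0.5]
twist -0.0044
426,-94,150 [-0.0025, -0.0001, 0.0029]
426,-94,4 [-0.0028, 0.1459, 0.0026]
```

View pics/c4.png

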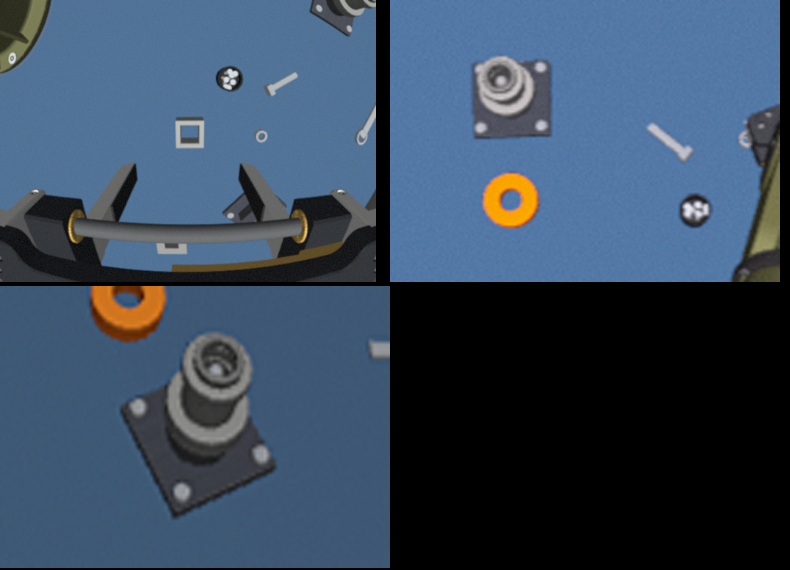

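The round stack is complete and looks level. The block at (190,132) is square to the jaws and clear of the washer and cup. I'll grip the block.

Call:
{"op": "play_rows", "data": {"series": [[[-0.0025,0.03,0.0028],0,0],[[-0.0027,0.08,0.0027],0,0],[[-0.0028,0.12,0.0026],0,0],[[-0.0028,0.142,0.0026],0,0],[[-0.0028,0.146,0.0026],0,0],[[-0.0028,0.146,0.0026],0,0],[[-0.0028,0.146,0.0026],0,0.9],[[-0.0028,0.146,0.0026],0,0.9],[[-0.0028,0.146,0.0026],0,0.9],[[-0.0028,0.146,0.0026],0,0.9],[[-0.0028,0.146,0.0026],0,0.9],[[-0.0028,0.146,0.0026],0,0.9],[[-0.0028,0.146,0.0026],0,0.9],[[-0.0028,0.146,0.0026],0,0.9]]}}

```text
clock: 18.45
eef_pos: [427.7, -90.2, 3.8]
eef_rot: [-1.569, -0.001, -1.192]
wrist_force: [-2.2, -1.2, 2.3]
finger_gap: 39.9
```

```bash
python3 g.py -110.2 426,-94,140 594.9,-189,140
```

```text
t 18.45 [427.7 -90.2   3.8] [-1.569e+00 -1.000e-03 -1.192e+00] gap 39.9 F [-2.2 -1.2  2.3]
twist 0.731
426,-94,140 [0.003, -0.1362, -0.0028]
594.9,-189,140 [0.1537, -0.1359, 0.1191]
```

Call:
{"op": "play_rows", "data": {"series": [[[0,-0.05,0],0,0.9],[[0,-0.1,0],0,0.9],[[0,-0.136,0],0,0.9],[[0.1537,-0.136,0.1191],0.731,0.9],[[0.1537,-0.136,0.1191],0.731,0.9],[[0.1537,-0.136,0.1191],0.731,0.9],[[0.1537,-0.136,0.1191],0.731,0.9],[[0.1537,-0.136,0.1191],0.731,0.9],[[0.1537,-0.136,0.1191],0.731,0.9],[[0.1537,-0.136,0.1191],0.731,0.9],[[0.1537,-0.136,0.1191],0.731,0.9],[[0.1537,-0.136,0.1191],0.731,0.9]]}}

```text
clock: 19.65
eef_pos: [594.7, -188.7, 140.7]
eef_rot: [-1.568, 0.001, -1.921]
wrist_force: [-0.4, -0.9, -1.7]
finger_gap: 39.9
```

```bash
python3 - <<'E'
from h import *
A=manip.camera("wrist"); C=manip.camera("top")[110:200,290:410]
C=cv2.resize(C,(400,300),interpolation=cv2.INTER_CUBIC)
A=cv2.resize(A,(400,300)); cv2.imwrite("pics/c5.png",np.hstack([A,C])[:,:,::-1])
E
python3 g.py -110.2 595.9,-186.3,90 595.9,-186.3,39.3
```

```text
t 19.75 [ 594.8 -188.8  140.6] [-1.569e+00  1.000e-03 -1.922e+00] gap 39.6 F [ 0.8  0.2 -1.4]
twist 0.0014
595.9,-186.3,90 [-0.0027, 0.0506, 0.0]
595.9,-186.3,39.3 [-0.0027, 0.1013, -0.0001]
```

View pics/c5.png

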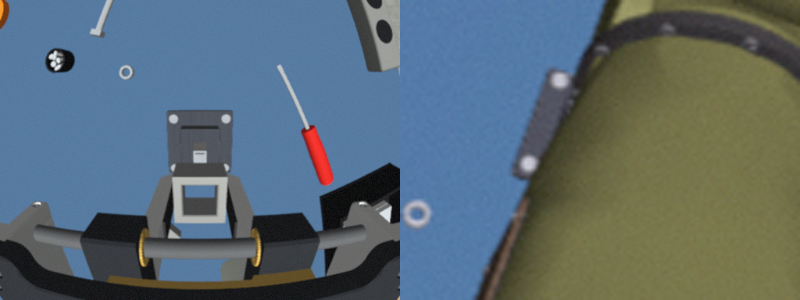

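The block is square to the fixture at (200,140), with the post tip at (200,156). I'll lower it with the 2.7 mm correction for the off-centre grasp.

Call:
{"op": "play_rows", "data": {"series": [[[-0.0027,0,0],0,0.9],[[-0.0027,0.03,0],0,0.9],[[-0.0027,0.055,0],0,0.9],[[-0.0027,0.075,0],0,0.9],[[-0.0027,0.088,0],0,0.9],[[-0.0027,0.096,0],0,0.9],[[-0.0027,0.1,0],0,0.9],[[-0.0027,0.1,0],0,0.9],[[-0.0027,0.1,0],0,0.9],[[-0.0027,0.1,0],0,0.9]]}}

```text
clock: 20.75
eef_pos: [596.4, -186.4, 41.4]
eef_rot: [-1.567, 0.001, -1.922]
wrist_force: [0.3, -0.5, -2.1]
finger_gap: 39.9
```

```bash
python3 g.py -110.2 595.9,-186.3,39; python3 g.py -67.2 595.9,-186.3,130 473.6,-310.2,130
```

```text
t 20.75 [ 596.4 -186.4   41.4] [-1.567e+00  1.000e-03 -1.922e+00] gap 39.9 F [ 0.3 -0.5 -2.1]
twist 0.0014
595.9,-186.3,39 [0.0001, 0.0024, -0.0005]
t 20.75 [ 596.4 -186.4   41.4] [-1.567e+00  1.000e-03 -1.922e+00] gap 39.9 F [ 0.3 -0.5 -2.1]
twist -0.7491
595.9,-186.3,130 [-0.0, -0.0886, -0.0002]
473.6,-310.2,130 [0.1584, -0.0889, -0.0724]
```

Call:
{"op": "play_rows", "data": {"series": [[[0,0.001,0],0,0.9],[[0,0.0022,0],0,0.9],[[0,0.0022,0],0,0.9],[[0,0.0022,0],0,0.4],[[0,0.0022,0],0,0.0],[[0,0.0022,0],0,0.0],[[0,0.0022,0],0,0.0],[[0,0.0022,0],0,0.0],[[0,0.0022,0],0,0.0],[[0,-0.02,0],0,0.0],[[0,-0.06,0],0,0.0],[[0,-0.0888,0],0,0.0],[[0.1584,-0.0888,-0.0724],-0.749,0],[[0.1584,-0.0888,-0.0724],-0.749,0],[[0.1584,-0.0888,-0.0724],-0.749,0],[[0.1584,-0.0888,-0.0724],-0.749,0],[[0.1584,-0.0888,-0.0724],-0.749,0],[[0.1584,-0.0888,-0.0724],-0.749,0],[[0.1584,-0.0888,-0.0724],-0.749,0],[[0.1584,-0.0888,-0.0724],-0.749,0]]}}

```text
clock: 22.75
eef_pos: [474.0, -309.7, 129.8]
eef_rot: [-1.568, -0.002, -1.175]
wrist_force: [-0.3, -0.3, -0.4]
finger_gap: 93.8
```

```bash
python3 - <<'E'
from h import *
A=manip.camera("wrist"); B=manip.camera("top")[110:240,250:430]; C=manip.camera("scene")[220:310,100:230]
B=cv2.resize(B,(390,282),interpolation=cv2.INTER_CUBIC);C=cv2.resize(C,(390,270),interpolation=cv2.INTER_CUBIC)
A=cv2.resize(A,(376,282)); o=np.zeros((570,790,3),np.uint8);o[:282,:376]=A;o[:282,390:780]=B;o[286:556,:390]=C
cv2.imwrite("pics/c6.png",o[:,:,::-1])
E
python3 g.py -67.2 473.6,-310.2,4
```

```text
t 22.9 [ 473.9 -309.8  129.8] [-1.568 -0.002 -1.174] gap 93.9 F [ 0.1 -0.4 -0.4]
twist -0.001
473.6,-310.2,4 [0.0, 0.1258, -0.0008]
```

View pics/c6.png

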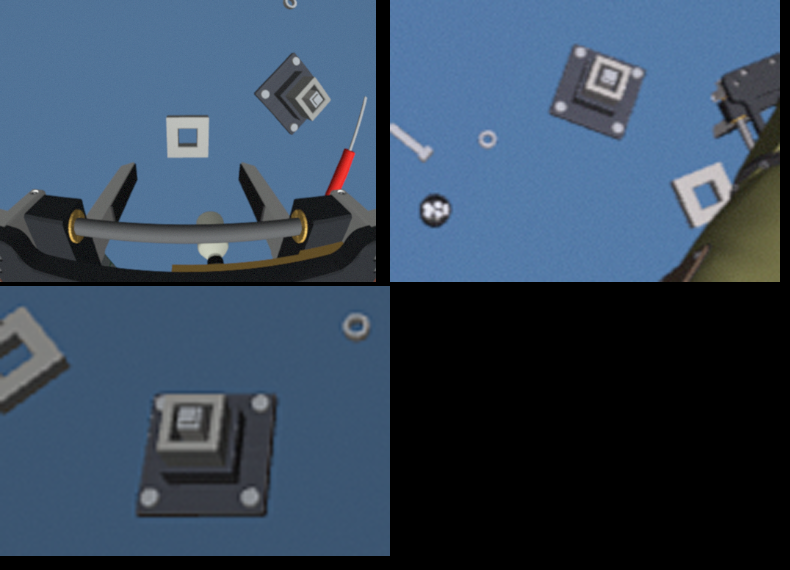

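The block sits square on its pedestal with the post tip inside. The cover at (188,136) is square between the jaws. I'll grip the cover.

Call:
{"op": "play_rows", "data": {"series": [[[0,0.05,-0.0008],0,0],[[0,0.1,-0.0008],0,0],[[0,0.121,-0.0008],0,0],[[0,0.1258,-0.0008],0,0],[[0,0.1258,-0.0008],0,0],[[0,0.1258,-0.0008],0,0.9],[[0,0.1258,-0.0008],0,0.9],[[0,0.1258,-0.0008],0,0.9],[[0,0.1258,-0.0008],0,0.9],[[0,0.1258,-0.0008],0,0.9],[[0,0.1258,-0.0008],0,0.9],[[0,0.1258,-0.0008],0,0.9],[[0,0.1258,-0.0008],0,0.9]]}}

```text
clock: 24.2
eef_pos: [473.8, -310.3, 4.4]
eef_rot: [-1.567, -0.002, -1.174]
wrist_force: [-0.4, 0.8, 5.5]
finger_gap: 57.4
```

```bash
python3 g.py -110.2 473.6,-310.2,140 594.9,-189,140
```

```text
t 24.2 [ 473.8 -310.3    4.4] [-1.567 -0.002 -1.174] gap 57.4 F [-0.4  0.8  5.5]
twist 0.7494
473.6,-310.2,140 [0.0001, -0.1356, 0.0003]
594.9,-189,140 [-0.0647, -0.1353, 0.159]
```

Call:
{"op": "play_rows", "data": {"series": [[[0,-0.05,0],0,0.9],[[0,-0.1,0],0,0.9],[[0,-0.1355,0],0,0.9],[[-0.0647,-0.1355,0.159],0.7494,0.9],[[-0.0647,-0.1355,0.159],0.7494,0.9],[[-0.0647,-0.1355,0.159],0.7494,0.9],[[-0.0647,-0.1355,0.159],0.7494,0.9],[[-0.0647,-0.1355,0.159],0.7494,0.9],[[-0.0647,-0.1355,0.159],0.7494,0.9],[[-0.0647,-0.1355,0.159],0.7494,0.9],[[-0.0647,-0.1355,0.159],0.7494,0.9],[[-0.0647,-0.1355,0.159],0.7494,0.9]]}}

```text
clock: 25.4
eef_pos: [594.5, -189.6, 140.3]
eef_rot: [-1.567, 0.001, -1.922]
wrist_force: [-0.5, -0.3, -4.1]
finger_gap: 57.6
```

```bash
python3 g.py -110.2 594.9,-189,69.4
```

```text
t 25.4 [ 594.5 -189.6  140.3] [-1.567e+00  1.000e-03 -1.922e+00] gap 57.6 F [-0.5 -0.3 -4.1]
twist 0.0014
594.9,-189,69.4 [-0.0006, 0.0709, -0.0001]
```

Call:
{"op": "play_rows", "data": {"series": [[[-0.0006,0.02,0],0,0.9],[[-0.0006,0.04,0],0,0.9],[[-0.0006,0.056,0],0,0.9],[[-0.0006,0.065,0],0,0.9],[[-0.0006,0.069,0],0,0.9],[[-0.0006,0.07,0],0,0.9],[[-0.0006,0.07,0],0,0.9],[[-0.0006,0.07,0],0,0.9]]}}

```text
clock: 26.2
eef_pos: [595.4, -189.2, 71.0]
eef_rot: [-1.566, 0.0, -1.922]
wrist_force: [0.4, -0.8, -2.4]
finger_gap: 57.4
```

```bash
python3 g.py -110.2 594.9,-189,69.4 594.9,-189,160 450,-189,200
```

```text
t 26.2 [ 595.4 -189.2   71. ] [-1.566  0.    -1.922] gap 57.4 F [ 0.4 -0.8 -2.4]
twist 0.0015
594.9,-189,69.4 [-0.0, 0.0016, -0.0005]
594.9,-189,160 [-0.0001, -0.089, -0.0]
450,-189,200 [0.0497, -0.1297, -0.1359]
```

Call:
{"op": "play_rows", "data": {"series": [[[0,0.001,0],0,0.9],[[0,0.0015,0],0,0.9],[[0,0.0015,0],0,0.9],[[0,0.0015,0],0,0.3],[[0,0.0015,0],0,0.0],[[0,0.0015,0],0,0.0],[[0,0.0015,0],0,0.0],[[0,0.0015,0],0,0.0],[[0,0.0015,0],0,0.0],[[0,-0.02,0],0,0.0],[[0,-0.06,0],0,0.0],[[0,-0.1,0],0,0.0],[[0,-0.14,0],0,0.0],[[-0.146,-0.14,-0.208],0,0],[[-0.146,-0.14,-0.208],0,0],[[-0.146,-0.14,-0.208],0,0],[[-0.146,-0.14,-0.208],0,0],[[-0.146,-0.14,-0.208],0,0],[[-0.146,-0.14,-0.208],0,0],[[-0.146,-0.14,-0.208],0,0]]}}

```text
clock: 28.2
eef_pos: [449.4, 20.3, 210.6]
eef_rot: [-1.564, 0.001, -1.92]
wrist_force: [0.7, 0.3, 0.2]
finger_gap: 93.7
```

```bash
python3 - <<'E'
from h import *
r=lambda a:cv2.resize(a,(390,285),interpolation=cv2.INTER_CUBIC)
T=manip.camera("top");S=manip.camera("scene");W=manip.camera("wrist")
o=np.vstack([np.hstack([r(T[130:200,140:236]),r(T[120:190,300:396])]),np.hstack([r(S[165:250,280:396]),r(S[225:310,110:226])])])
cv2.imwrite("pics/f1.png",o[:,:,::-1]);cv2.imwrite("pics/fS.png",cv2.resize(S,(800,600),interpolation=cv2.INTER_CUBIC)[:,:,::-1])
# expected top-face outlines vs. nominal: project top centres
for n in("top","scene"): print(n,proj(n,[[578.2,216,103],[594.9,-189,83],[448.5,.3,32]]).round(1).tolist())
E
python3 g.py -110.2
```

```text
top [[179.3, 144.7], [351.8, 143.4], [270.2, 206.0]]
scene [[342.5, 189.7], [161.0, 261.1], [230.8, 189.9]]
t 28.35 [450.1  18.8 210. ] [-1.566  0.    -1.923] gap 94.0 F [ 0.1 -0.3 -0. ]
twist 0.0006
```

View pics/f1.png

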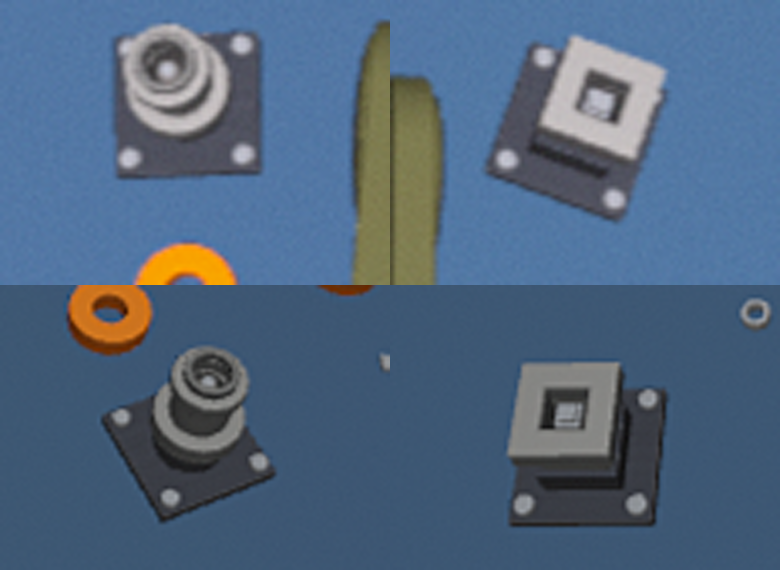

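View pics/fS.png

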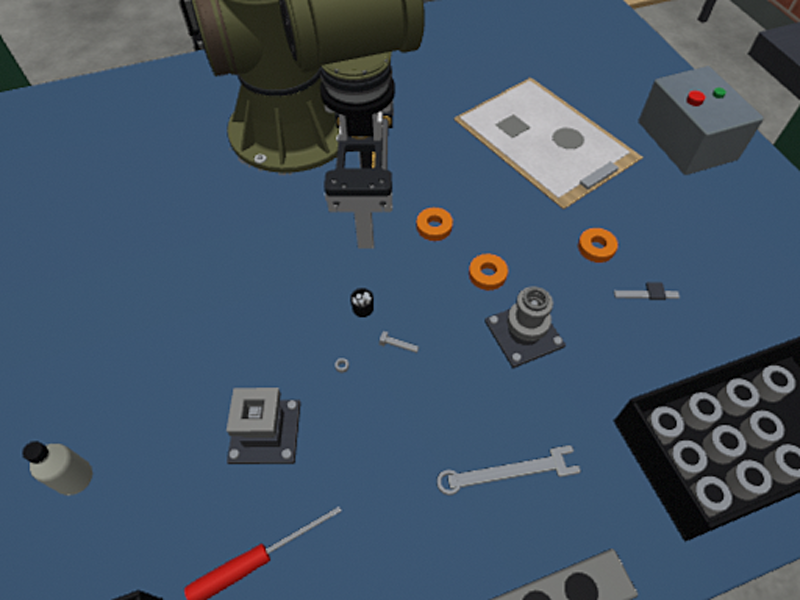

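The final views show both stacks as asked: the collar step in the scene crop at (211,372) against a predicted (210,368), and the cover at (567,410) against (561,406). The cup stands at its original place (362,302), and the gripper is empty and clear.

```bash
python3 -c "
from cell import manip
print(manip.sign_off())"
```

```text
the job is handed in; nothing more can be done
None
```

I loaded both fixtures as asked and handed the job in at about 28 s of the 118 s allowed. The round post holds the flange ring, the roller, and the collar with its narrow step up. The square post holds the block and the cover plate, both turned square to the fixture.

**Last checks:** In the top and scene pictures, the collar and cover sit within about 2 px of where a fully seated stack should appear. Both look level, with the posts inside the bores. The cup of rivets and the orange rings are where they started, and the gripper is open, empty and clear of everything. The wrist force read at the end of each move never exceeded about 6 N.

**What disagreed:**
- **Off-centre block grasp:** I gripped the block about 3 mm off centre because I read the arm's position before it had settled. I corrected for this when placing it.
- **Finger opening:** The gripper read 1–2 mm under the nominal size on every part except the block. I took this as sensor or pad bias, since the pictures showed each part held properly.
- **Held weight:** The roller and collar showed almost no weight on the wrist sensor just after they were moved over the post. Later readings and pictures showed they were held.

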